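# Take the drill template off its safety peg and stand it in the rack

### The job

The blue drill template hangs on a steel peg behind a red sprung keeper. Press the keeper right down with the gripper's fingers and, while it is held down, slide the template off the end of the peg without forcing it past the keeper or leaning hard on the peg, which is spring-mounted and gives a little. Then stand the template upright in the slot of the grey rack, fully home, let it go, and leave the threadlock bottle, the roll of tape and the bearing where they are.

Things in the scene. Friction and masses are not known exactly. Their poses are not given: they have to be found in the camera images.
- template: Blue steel drill template: upright plate 8 mm thick (x), brass bushings low on it, 0.2 to 0.35 kg. Origin: middle of its bottom edge; z up, y across, x along the peg towards the post. Lower part 80 mm wide, z 0 to 99 mm; above it a window 20 mm wide, z 99 to 120 mm, round the peg; play in height 5 mm, too little to lift it over the raised keeper.
- web (a point): Middle of the web above the template's window (z = 137 mm): 44 mm wide, 35 mm high (z 120 to 155 mm), 8 mm thick, lower edge rounded (radius 4 mm). The place to grip, from above, one finger on the post's side and one on the keeper's side.
- stand: Fixed stand: grey base plate 150x120x12 mm (x -110 to +40 mm) and an aluminium post 26x36 mm, 179 mm high. Origin on the bench under the post's front face, z up; its -x is the way the peg points, roughly towards the robot: the template is drawn off that way.
- peg: Steel peg, flat bar 14 mm wide, 16 mm high, reaching 100 mm from the post along the stand's -x. Origin: on its top face at the post, about 170 mm above the bench; axes as the stand's. Spring-mounted: pressed down it sinks several mm (14 at most) with keeper and template, so its rest height does not tell where the keeper is flush: feel for it. The template's middle hangs 55 to 58 mm from the post.
- peg_tip (a point): End of the peg's top face, 100 mm from the post.
- keeper (a joint): How far (m) the red keeper is pressed into the peg: 0 = sprung up, 10 mm proud of the peg's top; 0.010 = flush. Takes about 3 N to start and 7 N to be flush; springs back when let go. When it is flush a fingertip, being wider, meets the peg's top itself. A push of 9 to 13 N in all is right; over 18 N is too much.
- keeper_top (a point): Middle of the keeper's flat top, 70 mm from the post; moves with it. Keeper 9 mm wide: steep face at 62 mm from the post (top edge rounded, 3 mm), flat to 75 mm, then a ramp down to 87 mm. A fingertip close in front of the template's web comes down on it; it must stay flush until the web's edge has followed over it.
- rack: Fixed grey plastic rack, base 90x124x8 mm, an upright slot in the middle between two walls. Origin: centre of its underside, z up. Slot 13 mm wide (x) and 88 mm long (y), floor 8 mm above the bench; straight walls to 38 mm, lips flaring outward to about 47 mm.
- slot (a point): Centre of the slot's floor, axes as the rack's; the template's bottom edge belongs here, its y along the slot, either face forward.
- threadlock: Bystander: red threadlock bottle, 30 mm wide, 92 mm high; origin centre of its underside.
- insul_tape: Bystander: roll of black insulating tape, 62 mm across, 19 mm high, lying flat; origin centre of its underside.
- bearing: Bystander: ball bearing 62 mm across, 16 mm high; origin centre of its underside.
Things that resemble listed ones, but are neither listed nor needed, are in the scene too. Of the things like the template, leave any that is purple; of the rest the larger one is meant.

How it is judged:
On the way, in this order (a step that is already met when the one before it is completed fails the run):
1. the fingers hold the keeper pressed down (at least 7.5 mm) while the template still hangs behind it (value of joint keeper above 0.0075 m and contact force between the fingers and peg above 1 N and x of template in the frame of stand above -0.064 m and height (world z) of template above 0.025 m), for 0.1 s.
2. the template, held in the fingers, is clear of the end of the peg and upright (x of template in the frame of stand below -0.104 m and contact force between the fingers and template above 1 N and height (world z) of template above 0.025 m and angle between template's own z axis and vertical below 0.4 rad and contact force between template and peg below 0.05 N), for 0.1 s.
At the end, for the whole second after the job is handed in: The template stands in the rack's slot: bottom edge within 4 mm of the slot's floor and 12 mm of its centre, in line with the slot within 0.15 rad, upright within 0.2 rad, at rest and released; the keeper has sprung back up (within 2 mm) (z of template in the frame of slot between -0.004 and 0.004 m and horizontal distance between template and slot below 0.012 m and angle between the y axis of template and the y axis of rack, either way round below 0.15 rad and angle between template's own z axis and vertical below 0.2 rad and linear speed of template below 0.02 m/s and contact force between the fingers and template below 0.05 N and value of joint keeper below 0.002 m); the robot touches nothing.
It fails at once if fingers pressed on the peg and keeper with more than 18 N (contact force between the fingers and peg above 18 N).
It fails at once if template forced against the keeper or peg with more than 25 N (contact force between template and peg above 25 N).
It fails at once if a bystander (threadlock bottle, roll of tape or bearing) pushed more than 20 mm from its place (distance of any of threadlock, insul_tape, bearing from where it was at the start of the episode above 0.02 m).
It also fails if it takes over 45 s, if anything falls off the work surface, if the arm or the gripper's body presses on something with over 40 N, if the wrist force passes 120 N, or if a joint passes its speed limit or range.

### The arm

A 7-joint arm with a two-finger parallel gripper is mounted at the origin on a cart in front of the work surface, level with it; the furniture and walls round the work are solid. World frame = base frame: x ahead of the robot, y to its left, z up, the work surface at z = 0. Lengths are in m, angles in rad, forces in N, time in s.
With the tool pointing down it reaches from about 0.4 to 0.85 m from the base axis. Payload 4.5 kg.
Tool frame: the origin (TCP) lies on the centre line of the jaws, within the pads' length; the fingertips stand 22 mm ahead of it and the grasp point (between the pads) lies 3 mm ahead of it; z points along the fingers, y is the line along which they close (so a half turn about z gives the same grasp; the last joint's range is limited). The gripper opens to 88 mm and grips with 3 to 60 N. Pads are 18 mm wide; open, the fingers measure 123 mm over their backs; the gripper's body (75 mm by 187 mm) begins 45 mm behind the grasp point.
Start: joints at [1.271, 0.689, -0.195, 1.565, 0.157, 0.902, -0.215], TCP at [0.205, -0.591, 0.225] pointing down, gripper open.
Joint ranges: [-3.01, 3.01], [-0.46, 2.08], [-1.47, 1.51], [0.13, 2.56], [-1, 4.14], [0.04, 2.09], [-2.66, 2.66]. Speed limits (rad/s): [2.57, 2.57, 3.14, 3.14, 3.14, 3.14, 3.14].

### API

Orientations are given as a unit quaternion [x, y, z, w].
In Python, from cell import sense, capture, camera_params, finish_job gives the robot as it stands.
- The arm moves only by the shell command python3 -m crank 'ROWS'. ROWS is JSON, a list that holds one entry, the list of rows, each a list of 7 numbers: the closure in counts, from 0 (fully open) to 255 (shut), then the shift along the tool's x, y, z in cm, then the turn, a rotation vector about the tool's x, y, z in degrees. In form: [[[hand, tx, ty, tz, rx, ry, rz], ...]]. A call has 1 to 8 rows; each row shifts and turns the commanded pose from where the row before left it, along the tool's axes as they then stand; what a row does not reach is not made up. A row lasts 1/12 s, in which the tool goes at most 41.7 mm and 7.16 degrees, less where a joint would pass 70% of its speed; a pose out of reach is approached as far as the arm can. A call is refused whole if a number of a shift passes 4.17 or a number of a turn 7.16, either way. A call with a gripper value outside its range is refused whole. The fingers move at their own pace and stop on an object; the grip force is fixed at half the most. Time passes only in rows, so rows that do not move let the fingers close. It gives the time, the measured TCP pose, the force, the opening and the grip force at its end, in the units of the state.
- sense(): the state, without advancing time (a new reading comes with each control period).
- capture(name): name is "side" or "top"; returns the picture (420x560x3 uint8, red, green, blue); there is no depth.
- camera_params(name): a dict with "fx", "fy", "cx", "cy" (pixels), "k1" (the pictures are not rectified: a ray, as slopes to the right and down, at radius r is drawn at 1 + k1 r^2 times it, then the intrinsics apply), "rvec" (rotation vector, rad) and "tvec" (3), from world to camera coordinates, as OpenCV has them. Camera axes: x right, y down, z forward; pixel columns grow to the right and rows downward; lengths in m; the calibration is good to about 2 mm. A picture is of the moment at which its call begins. camera_params takes no time and is no camera call.
- finish_job(): hands the job in; it is judged then, once.
The state is a dict: "time": time; "joint_positions": joint angles; "dq": joint speeds; "joint_torque": joint torques, N m; "tcp_pos": TCP position; "orientation": TCP orientation; "ft_force": force on the tool from outside, world axes, zero at the start; "moment": the same for the moment, N m; "grip_width": opening from 0.0 (shut) to 1.0 (fully open); "grasp_force": force on a finger pad.
Only numpy, scipy, OpenCV 4.12 (cv2) and the standard library are available. Lean on these libraries where they do the work, as an engineer would, in place of code of your own. Each camera call takes 0.05 s, during which the arm holds its last target. There are 200 camera calls.

## Working session

There is one attempt and no reset: what is moved stays moved. The work goes in short steps, Python scripts to look and compute and a shell command to move; the robot and the scene stay as the last step left them, time stands still between calls to the robot, and variables do not carry over. Pictures are saved under pics/ and viewed, at most 10 in all, crops included, and the job is handed in when it is done.

```bash
mkdir -p pics; ls; python3 - <<'E'
from cell import *
import cv2
for n in ("side","top"):
    im=capture(n); cv2.imwrite(f"pics/{n}0.png",im[:,:,::-1]); print(n,camera_params(n))
print(sense())
E
```

```text
pics
side {'fx': 417.4093110185006, 'fy': 417.4093110185006, 'cx': 280.9080734955662, 'cy': 214.7271590252761, 'k1': -0.10035225329834024, 'rvec': array([ 0.4132076 , -2.48806658,  1.53260295]), 'tvec': array([0.54393198, 0.22158355, 1.08602433])}
top {'fx': 460.24175120695173, 'fy': 460.24175120695173, 'cx': 278.06894820888675, 'cy': 213.2705893371261, 'k1': 0.04236164511179623, 'rvec': array([ 2.1730158 , -2.03844974,  0.2218478 ]), 'tvec': array([-0.05708794,  0.61161012,  1.09070246])}
{'time': 0.1, 'joint_positions': array([ 1.27078976,  0.68993234, -0.19451526,  1.56621586,  0.15731703,
        0.90251689, -0.21510091]), 'dq': array([-0.00163233, -0.00237932, -0.00071228, -0.00150041,  0.00031545,
        0.00047777, -0.00109344]), 'joint_torque': array([-2.69597302e-03, -5.28505683e+01, -1.27112199e+00, -1.53838205e+01,
       -5.24649164e-02,  1.97133893e-03,  6.01982651e-05]), 'tcp_pos': array([ 0.20453315, -0.58996259,  0.22377647]), 'orientation': array([ 9.86097016e-01,  1.66168497e-01, -2.06607956e-04, -8.14173717e-04]), 'ft_force': array([ 0.26168167, -0.26301736,  0.38133849]), 'moment': array([-0.04698235,  0.02679939, -0.01720418]), 'grasp_force': 0.0, 'grip_width': 0.9971146227830224}
```

View pics/side0.png

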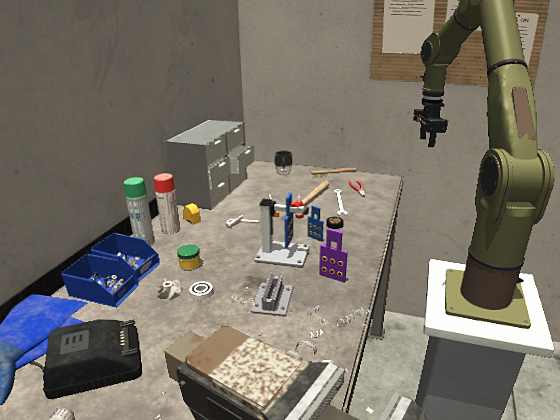

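View pics/top0.png

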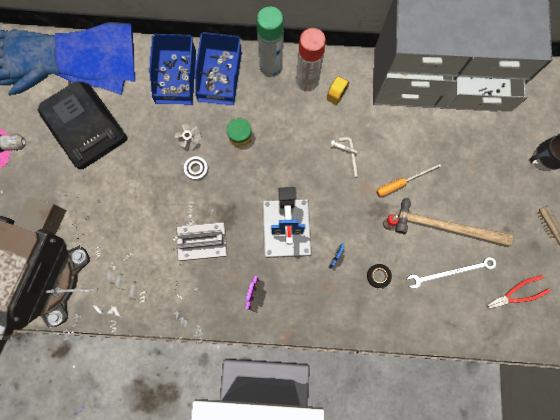

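The side view shows the stand at about (282,255), the rack at (272,293) and the purple decoy at (334,250). In the top view the stand is at (287,228), the rack at (202,241), the tape at (379,275), the bearing at (196,168) and the red bottle near (396,220). Next I'll enlarge both.

```bash
python3 - <<'E'
import cv2
a=cv2.imread("pics/side0.png")[180:320,220:400]; cv2.imwrite("pics/s1.png",cv2.resize(a,(771,600),interpolation=cv2.INTER_CUBIC))
a=cv2.imread("pics/top0.png")[175:310,165:345]; cv2.imwrite("pics/t1.png",cv2.resize(a,(800,600),interpolation=cv2.INTER_CUBIC))
E
```

```text
(no output)
```

View pics/s1.png

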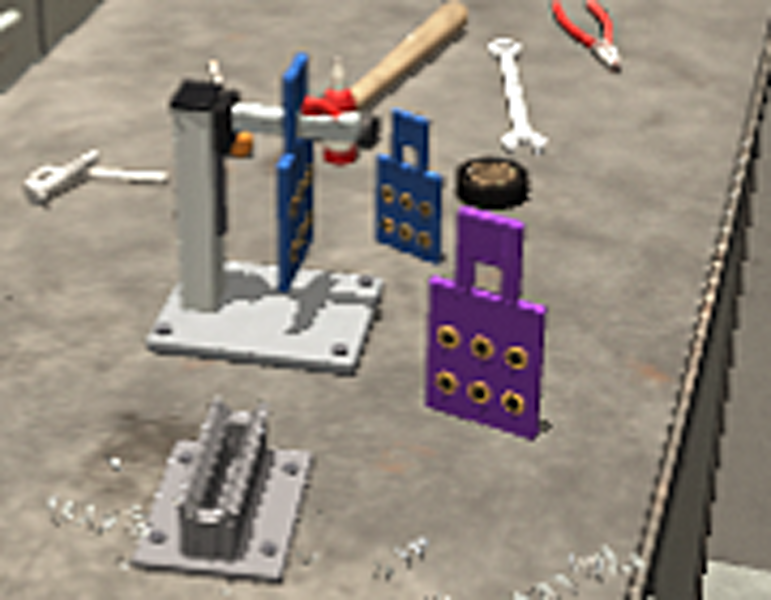

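View pics/t1.png

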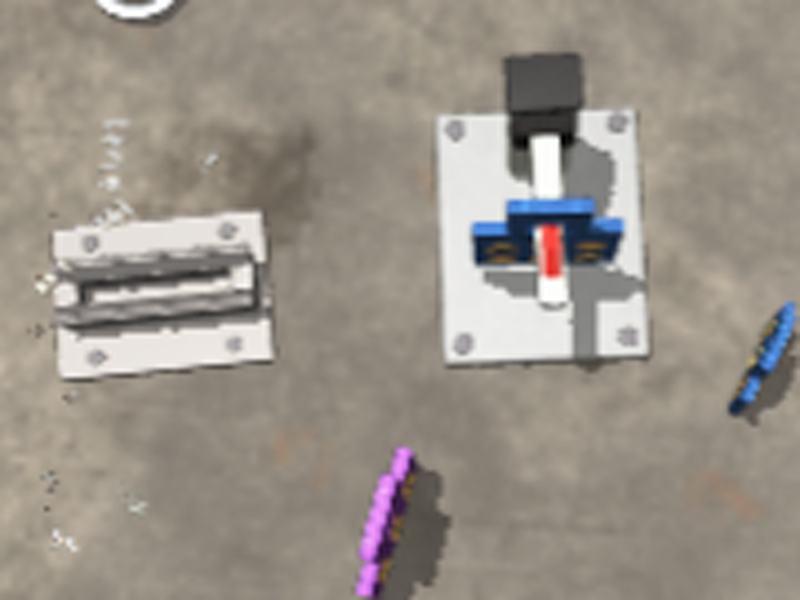

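The crops show these positions:
- **Stand plate (top crop):** corners (437,115), (635,110), (649,357), (445,366).
- **Rack base (top crop):** corners (54,232), (264,211), (273,358), (60,380).
- **Web:** its top face spans (508..594, 200..213) in the top crop.
- **Keeper and peg:** the keeper is at (551,250) and the peg end at (552,295) in the top crop. In the side crop the peg end is near (365,118).

```bash
cat > h.py <<'E'
import numpy as np, cv2
from cell import *
from scipy.spatial.transform import Rotation as R
from scipy.optimize import least_squares
def cam(n):
    p=camera_params(n); return p,R.from_rotvec(p["rvec"]).as_matrix(),np.array(p["tvec"])
def proj(n,P):
    p,M,t=cam(n); c=np.atleast_2d(P)@M.T+t; s=c[:,:2]/c[:,2:]; r2=(s**2).sum(1,keepdims=True)
    return s*(1+p["k1"]*r2)*[p["fx"],p["fy"]]+[p["cx"],p["cy"]]
def at(n,uv,z):
    p,M,t=cam(n)
    K=np.array([[p["fx"],0,p["cx"]],[0,p["fy"],p["cy"]],[0,0,1]])
    s=cv2.undistortPoints(np.array(uv,float).reshape(-1,1,2),K,np.array([p["k1"],0,0,0,0.]))[:,0]
    d=np.c_[s,np.ones(len(s))]@M; o=-M.T@t
    return o+d*((z-o[2])/d[:,2])[:,None]
T=lambda a:np.array(a,float)/[800/180,600/135]+[165,175]
S=lambda a:np.array(a,float)/[771/180,600/140]+[220,180]
def fit(loc,px,g):
    f=lambda q:np.concatenate([(proj(n,[[q[0]+np.cos(q[2])*x-np.sin(q[2])*y,q[1]+np.sin(q[2])*x+np.cos(q[2])*y,z]])[0]-u) for (x,y,z),(n,u) in zip(loc,px)])
    r=least_squares(f,g); return r.x,r.fun.reshape(-1,2).round(1)
E
python3 - <<'E'
from h import *
np.set_printoptions(precision=4,suppress=True)
for n in("side","top"):
    p,M,t=cam(n);print(n,-M.T@t)
st=at("top",T([(437,115),(635,110),(649,357),(445,366)]),.012)
rk=at("top",T([(54,232),(264,211),(273,358),(60,380)]),.008)
for q in(st,rk): print(q[:,:2],[np.linalg.norm(q[i]-q[i-1]) for i in range(4)])
print("rack",fit([(45,62,8),(45,-62,8),(-45,-62,8),(-45,62,8)]@np.eye(3)/1000*1 if 0 else np.array([(45,62,8),(45,-62,8),(-45,-62,8),(-45,62,8),(-45,-62,8),(-45,62,8),(45,-62,8)])/1000,
 [("top",u) for u in T([(54,232),(264,211),(273,358),(60,380)])]+[("side",u) for u in S([(312,452),(0,0),(0,0)][:1])],[.5,.2,0]))
L=np.array([(40,60,12),(40,-60,12),(-110,-60,12),(-110,60,12),(-110,60,12),(40,60,12),(-110,-60,12)])/1000
x,r=fit(L,[("top",u) for u in T([(437,115),(635,110),(649,357),(445,366)])]+[("side",u) for u in S([(352,370),(148,345),(384,280)])],[.5,.05,0])
print("stand",x,r)
c,s=np.cos(x[2]),np.sin(x[2])
w=lambda a,b,z:[x[0]+c*a-s*b,x[1]+s*a+c*b,z]
P=[w(-.1,0,.17),w(-.07,0,.18),w(-.0565,.022,.205),w(-.0565,-.022,.205),w(-.0565,.04,.149),w(0,.018,.179)]
print("pred top crop",((proj("top",P)-[165,175])*4.444))
print("pred side crop",((proj("side",P)-[220,180])*4.284))
print("tape",at("top",[(379,275)],.019),"bearing",at("top",[(196,168)],.016),"bottle cap",at("top",[(391,222)],.09),at("side",S([(342,160)]),.0))
E
```

```text
side [0.2134 0.9997 0.6925]
top [ 0.3689 -0.0304  1.1958]
[[ 0.6567  0.0237]
 [ 0.6673 -0.0938]
 [ 0.5203 -0.1092]
 [ 0.5075  0.0086]] [np.float64(0.14992908928173362), np.float64(0.11802451706824361), np.float64(0.14779683548767594), np.float64(0.11850256797115041)]
[[0.5724 0.2439]
 [0.5928 0.1218]
 [0.5063 0.1089]
 [0.4858 0.2307]] [np.float64(0.08751432068287991), np.float64(0.1237279731319585), np.float64(0.08746024719995109), np.float64(0.12355225596128315)]
rack (array([0.5391, 0.1766, 0.1564]), array([[-0.3, -0.6],
       [-0.2, -0.2],
       [ 0.1,  0.8],
       [-0.1,  0.3],
       [-0.2, -0.8]]))
stand [ 0.6217 -0.038   0.1018] [[-0.8  0.4]
 [-0.  -0.1]
 [-0.2  0.7]
 [-0.8  0.5]
 [ 0.1 -1.8]
 [-1.1 -1.8]
 [-0.2 -1.1]]
pred top crop [[551.2693 307.0186]
 [549.2074 245.1405]
 [504.7706 210.9363]
 [593.8164 207.6475]
 [469.7751 232.9568]
 [508.1394 112.1751]]
pred side crop [[356.7581 116.4455]
 [313.339   99.2346]
 [286.354   77.0212]
 [300.6581  51.0645]
 [281.1176 164.4435]
 [206.6823 102.7285]]
tape [[ 0.4806 -0.2831  0.019 ]] bearing [[0.7343 0.2095 0.016 ]] bottle cap [[ 0.6047 -0.295   0.09  ]] [[ 0.61  -0.303  0.   ]]
```

```bash
cat >> h.py <<'E'
def plan(target,yaw,n,yawtool=np.pi/2):
    """print n tool-frame rows (cm, deg) from the measured pose to target, tool down, tool y along -yaw dir"""
    s=sense(); p=np.array(s["tcp_pos"]); A=R.from_quat(s["orientation"])
    a=yaw+yawtool
    B=R.from_matrix(np.array([[np.cos(a),np.sin(a),0],[np.sin(a),-np.cos(a),0],[0,0,-1]]))
    rv=(A.inv()*B).as_rotvec(); rows=[]; C=A
    for i in range(n):
        rows.append([*(C.inv().apply((np.array(target)-p)/n)*100),*np.degrees(rv/n)]); C=C*R.from_rotvec(rv/n)
    for r in rows: print(np.round(r,2).tolist())
    return rows
E
python3 - <<'E'
from h import *
np.set_printoptions(precision=4,suppress=True)
w=at("top",T([(508,208),(594,205)]),.205);print(w,w.mean(0))
k=at("top",T([(551,226),(551,279)]),.178);print(k)
print(at("top",T([(540,296),(566,294)]),.17))
plan([.562,-.045,.30],.102,20)
E
```

```text
[[ 0.5649 -0.0234  0.205 ]
 [ 0.5691 -0.0657  0.205 ]] [ 0.567  -0.0445  0.205 ]
[[ 0.5623 -0.0455  0.178 ]
 [ 0.5352 -0.0471  0.178 ]]
[[ 0.5275 -0.0422  0.17  ]
 [ 0.5294 -0.0552  0.17  ]]
[2.58, -1.99, -0.38, -0.0, -0.0, -3.84]
[2.71, -1.81, -0.38, -0.0, -0.0, -3.84]
[2.82, -1.63, -0.38, -0.0, -0.0, -3.84]
[2.93, -1.43, -0.38, -0.0, -0.0, -3.84]
[3.02, -1.24, -0.38, -0.0, -0.0, -3.84]
[3.09, -1.03, -0.38, -0.0, -0.0, -3.84]
[3.15, -0.82, -0.38, -0.0, -0.0, -3.84]
[3.2, -0.61, -0.38, -0.0, -0.0, -3.84]
[3.24, -0.39, -0.38, -0.0, -0.0, -3.84]
[3.25, -0.18, -0.38, -0.0, -0.0, -3.84]
[3.26, 0.04, -0.38, -0.0, -0.0, -3.84]
[3.25, 0.26, -0.38, -0.0, -0.0, -3.84]
[3.22, 0.48, -0.38, -0.0, -0.0, -3.84]
[3.18, 0.69, -0.38, -0.0, -0.0, -3.84]
[3.13, 0.9, -0.38, -0.0, -0.0, -3.84]
[3.06, 1.11, -0.38, -0.0, -0.0, -3.84]
[2.98, 1.31, -0.38, -0.0, -0.0, -3.84]
[2.89, 1.51, -0.38, -0.0, -0.0, -3.84]
[2.78, 1.7, -0.38, -0.0, -0.0, -3.84]
[2.66, 1.88, -0.38, -0.0, -0.0, -3.84]
```

```bash
python3 -m crank '[[[0,2.58,-1.99,-0.38,0,0,-3.84],[0,2.71,-1.81,-0.38,0,0,-3.84],[0,2.82,-1.63,-0.38,0,0,-3.84],[0,2.93,-1.43,-0.38,0,0,-3.84],[0,3.02,-1.24,-0.38,0,0,-3.84],[0,3.09,-1.03,-0.38,0,0,-3.84],[0,3.15,-0.82,-0.38,0,0,-3.84],[0,3.2,-0.61,-0.38,0,0,-3.84]]]'; python3 -m crank '[[[0,3.24,-0.39,-0.38,0,0,-3.84],[0,3.25,-0.18,-0.38,0,0,-3.84],[0,3.26,0.04,-0.38,0,0,-3.84],[0,3.25,0.26,-0.38,0,0,-3.84],[0,3.22,0.48,-0.38,0,0,-3.84],[0,3.18,0.69,-0.38,0,0,-3.84],[0,3.13,0.9,-0.38,0,0,-3.84],[0,3.06,1.11,-0.38,0,0,-3.84]]]'; python3 -c "
from h import *
s=sense();print(s['joint_positions'].round(3))
plan([.562,-.045,.30],.102,5)"
```

```text
time: 0.77
tcp_pos: [0.348, -0.3709, 0.2549]
orientation: [0.906, 0.423, -0.0, -0.0]
ft_force: [1.1, -0.9, -0.5]
grip_width: 1.002
grasp_force: 0.0
time: 1.43
tcp_pos: [0.4907, -0.1531, 0.2853]
orientation: [0.762, 0.648, -0.0, -0.0]
ft_force: [1.0, 0.0, -0.5]
grip_width: 0.999
grasp_force: 0.0
[ 0.546  0.499 -0.52   1.805  0.305  0.918 -0.27 ]
[2.36, 1.06, -0.3, -0.01, 0.0, -3.02]
[2.3, 1.18, -0.3, -0.01, 0.0, -3.02]
[2.24, 1.3, -0.3, -0.01, 0.0, -3.02]
[2.17, 1.42, -0.29, -0.01, 0.0, -3.02]
[2.09, 1.53, -0.29, -0.01, 0.0, -3.02]
```

```bash
python3 -m crank '[[[191,2.36,1.06,-0.3,0,0,-3.02],[191,2.3,1.18,-0.3,0,0,-3.02],[191,2.24,1.3,-0.3,0,0,-3.02],[191,2.17,1.42,-0.29,0,0,-3.02],[191,2.09,1.53,-0.29,0,0,-3.02],[191,0,0,0,0,0,0],[191,0,0,0,0,0,0],[191,0,0,0,0,0,0]]]'; python3 -c "
from h import *
s=sense();print(s['ft_force'],s['orientation'])
for n in('side','top'): cv2.imwrite(f'pics/{n}2.png',capture(n)[:,:,::-1])
a=cv2.imread('pics/side2.png')[130:260,220:390]; b=cv2.imread('pics/top2.png')[150:280,215:345]
cv2.imwrite('pics/c2.png',np.hstack([cv2.resize(a,(510,390),interpolation=2),cv2.resize(b,(290,390)[:1]+(390,) if 0 else (290,290),interpolation=2) if 0 else cv2.resize(b[:, 20:116],(288,390),interpolation=2)]))
plan([.5666,-.0447,.24],.102,3)"
```

```text
time: 2.1
tcp_pos: [0.5613, -0.0476, 0.2996]
orientation: [0.672, 0.741, -0.001, -0.0]
ft_force: [-0.5, -0.3, 0.5]
grip_width: 0.416
grasp_force: 0.0
[-0.51064964 -0.25589014  0.47053882] [ 6.71724987e-01  7.40799966e-01 -9.56664707e-04 -1.89616365e-04]
[0.1, 0.19, 1.99, -0.03, 0.02, -0.11]
[0.1, 0.19, 1.99, -0.03, 0.02, -0.11]
[0.1, 0.19, 1.99, -0.03, 0.02, -0.11]
```

View pics/c2.png

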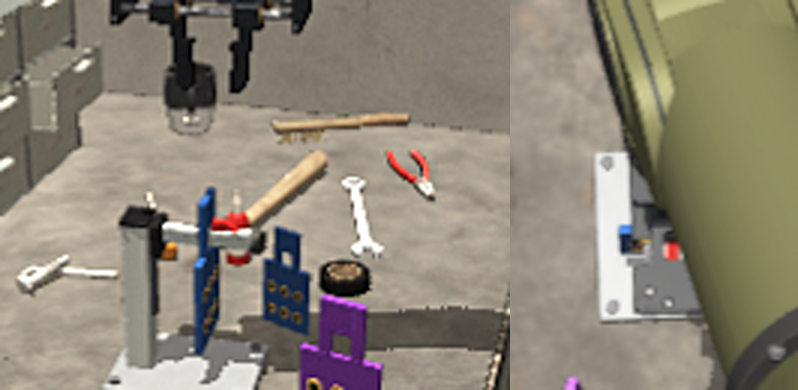

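The side view shows the fingers at (183,90) and (240,90), above the web at (207,200) and not yet at their set width. The arm hides the scene from the top camera. I'm lowering to just above the web.

```bash
python3 -m crank '[[[191,0.1,0.19,1.99,0,0,-0.1],[191,0.1,0.19,1.99,0,0,-0.1],[191,0.1,0.19,1.99,0,0,-0.1],[191,0,0,0,0,0,0],[191,0,0,0,0,0,0]]]'; python3 -c "
from h import *
s=sense();print(s['ft_force'])
a=capture('side')[160:240,250:350]; cv2.imwrite('pics/c3.png',cv2.resize(a,(750,600),interpolation=2)[:,:,::-1])
p=s['tcp_pos'];A=R.from_quat(s['orientation'])
Q=[p+A.apply(v) for v in ([0,.01,.022],[0,-.01,.022],[0,0,.022])]
print((proj('side',Q)-[250,160])*7.5, s['grip_width'],p)
W=[[.5666+.004,-.0447,.205],[.5666-.004,-.0447,.205],[.5666+.0022,-.0447-.022,.205],[.5666-.0022,-.0447+.022,.205]]
print((proj('side',W)-[250,160])*7.5)
"
```

```text
time: 2.62
tcp_pos: [0.5664, -0.0442, 0.2399]
orientation: [0.67, 0.742, -0.001, -0.001]
ft_force: [0.1, -0.2, -0.3]
grip_width: 0.249
grasp_force: 0.0
[ 0.05169501 -0.18616208 -0.34537986]
[[261.59264728 228.25816209]
 [312.59513158 232.26530085]
 [287.04863018 230.25693763]] 0.24891053916514774 [ 0.56639981 -0.04416199  0.23989847]
[[277.25734269 259.23360809]
 [296.982047   261.75563778]
 [299.6274274  238.07559599]
 [274.18417793 283.64248993]]
```

View pics/c3.png

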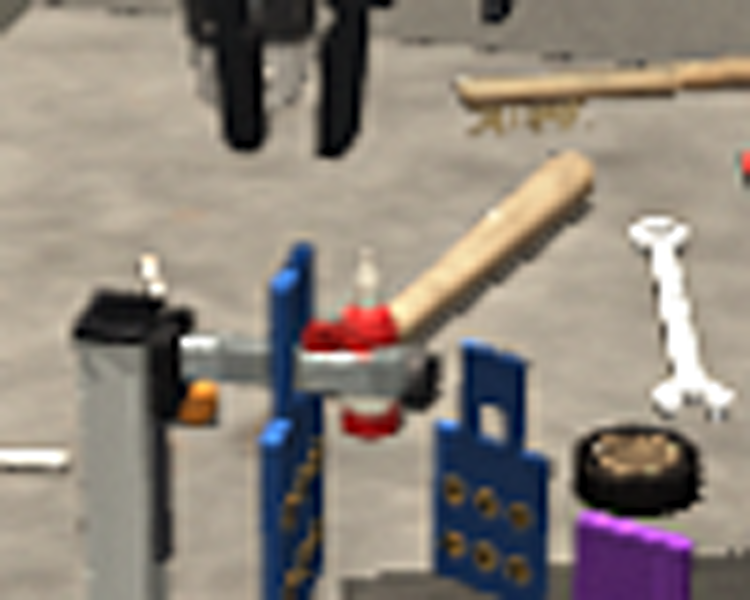

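In the picture the fingertips are at (243,150) and (335,152) and the web top is at (292,262), so they line up along the peg. The tips look about 30 mm higher than the stated tip offset would put them, so I'll go down in short steps and watch the force.

```bash
python3 -m crank '[[[191,0,0,1.0,0,0,0],[191,0,0,1.0,0,0,0],[191,0,0,0,0,0,0],[191,0,0,0,0,0,0]]]'; python3 -c "
from h import *
s=sense();print(s['ft_force'],s['tcp_pos'],s['grip_width'])
a=capture('side')[160:240,250:350]; cv2.imwrite('pics/c4.png',cv2.resize(a,(750,600),interpolation=2)[:,:,::-1])
p=s['tcp_pos'];A=R.from_quat(s['orientation'])
print((proj('side',[p+A.apply(v) for v in ([0,.011,.022],[0,-.011,.022])])-[250,160])*7.5)
"
```

```text
time: 3.0
tcp_pos: [0.5669, -0.0432, 0.2199]
orientation: [0.669, 0.743, -0.0, -0.0]
ft_force: [0.1, 0.1, 0.3]
grip_width: 0.252
grasp_force: 0.0
[0.13959738 0.13063868 0.29658142] [ 0.56688984 -0.04320307  0.21992686] 0.251893085582384
[[257.55880936 276.41198228]
 [313.29659725 281.01375211]]
```

View pics/c4.png

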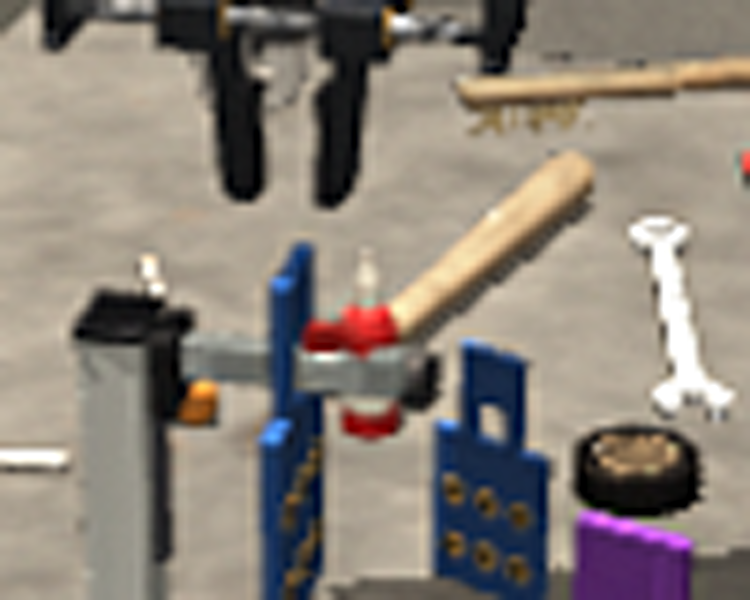

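```bash
python3 - <<'E'
from h import *
np.set_printoptions(precision=1,suppress=True)
# top2 was at tcp (.5613,-.0476,.2996)
p=np.array([.5613,-.0476,.2996])
A=R.from_matrix(np.array([[np.cos(1.673),np.sin(1.673),0],[np.sin(1.673),-np.cos(1.673),0],[0,0,-1]]))
for z in(-.042,-.10):
  print((proj("top",[p+A.apply([a,b,z]) for a in(-.0375,.0375) for b in(-.0935,.0935)])-[235,150])*3+[510,0])
s=sense();p=s["tcp_pos"];A=R.from_quat(s["orientation"])
for z in (.022,0,-.012,-.042): print(z,(proj("side",[p+A.apply([a,b,z]) for a in(-.0375,0,.0375) for b in(-.0935,0.,.0935)])-[250,160])*7.5)
# top view: what is visible of left side
im=capture("top"); cv2.imwrite("pics/top4.png",im[:,:,::-1])
im2=im.copy()
for z,c in((.022,(255,0,0)),(-.042,(0,255,0))):
  for q in proj("top",[p+A.apply([a,b,z]) for a in(-.0375,0,.0375) for b in(-.0935,0.,.0935)]): cv2.circle(im2,tuple(int(v) for v in q.round()),1,c,-1)
j=capture("side")
for z,c in((.022,(255,0,0)),(-.042,(0,255,0)),(0,(255,255,0))):
  for q in proj("side",[p+A.apply([a,b,z]) for a in(-.0375,0,.0375) for b in(-.0935,0.,.0935)]): cv2.circle(j,tuple(int(v) for v in q.round()),1,c,-1)
v=lambda a:cv2.resize(a,(400,400),interpolation=2)
cv2.imwrite("pics/c5.png",np.hstack([v(im2[150:270,220:340]),v(j[130:250,230:350])])[:,:,::-1])
E
```

```text
[[749.2 326.4]
 [733.2  38.6]
 [628.2 331. ]
 [617.5  42.8]]
[[757.2 314.8]
 [739.8   8.1]
 [627.7 319.7]
 [616.3  12.6]]
0.022 [[539.4 258.7]
 [304.9 239.7]
 [ 77.6 221.4]
 [524.9 297.9]
 [284.2 277.7]
 [ 51.3 258.4]
 [509.6 339.3]
 [262.4 317.9]
 [ 23.5 297.3]]
0 [[541.  206.6]
 [304.6 188.2]
 [ 75.6 170.7]
 [526.4 244.6]
 [283.8 225.2]
 [ 49.  206.5]
 [511.  284.9]
 [261.8 264.2]
 [ 20.9 244.4]]
-0.012 [[541.8 177.8]
 [304.4 159.8]
 [ 74.4 142.7]
 [527.2 215.2]
 [283.5 196.1]
 [ 47.7 177.9]
 [511.8 254.8]
 [261.4 234.5]
 [ 19.4 215.2]]
-0.042 [[543.9 104.8]
 [304.   87.8]
 [ 71.6  71.7]
 [529.3 140.6]
 [282.8 122.5]
 [ 44.5 105.4]
 [513.8 178.4]
 [260.5 159.2]
 [ 15.8 141. ]]
```

View pics/c5.png

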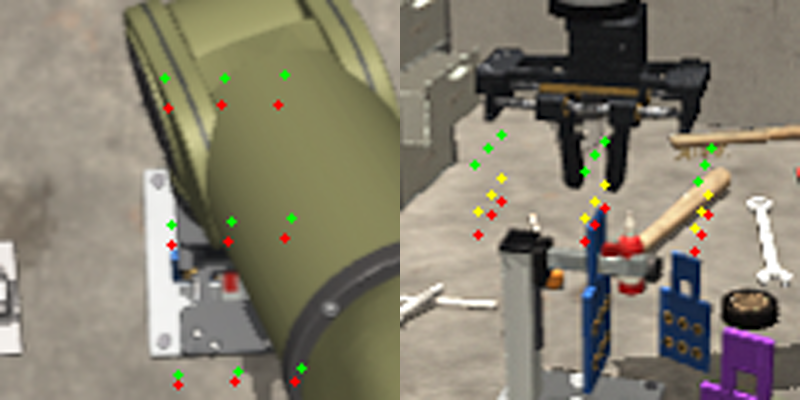

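The overlay shows the whole gripper about 80 crop pixels (roughly 34 mm) above where the reported TCP puts it, while its columns agree. The reported TCP may therefore be offset from the visible gripper in z, so I'll rely on touch. I'm checking whether the start picture shows the same thing while stepping down.

```bash
python3 -c "
from h import *
print(proj('side',[[.2045,-.59,.202],[.2045,-.59,.236]]))"; python3 -m crank '[[[191,0,0,0.5,0,0,0],[191,0,0,0.5,0,0,0],[191,0,0,0,0,0,0]]]';python3 -m crank '[[[191,0,0,0.4,0,0,0],[191,0,0,0,0,0,0]]]';python3 -c "
from h import *
s=sense();print(s['ft_force'],s['tcp_pos'],s['joint_torque'].round(1))
im=capture('side');cv2.imwrite('pics/side6.png',im[:,:,::-1])
# finger tip row: lowest dark pixel in columns of the fingers
d=(im[160:215,275:300].max(2)<55)
for r in range(55): print(160+r,''.join('#' if v else '.' for v in d[r]))
"
```

```text
[[424.86919828 151.5982557 ]
 [426.01708563 142.91558321]]
time: 3.4
tcp_pos: [0.5667, -0.0432, 0.2094]
orientation: [0.669, 0.743, -0.001, -0.001]
ft_force: [-0.2, -0.7, 0.7]
grip_width: 0.251
grasp_force: 0.0
time: 3.57
tcp_pos: [0.567, -0.043, 0.2057]
orientation: [0.669, 0.743, -0.0, -0.0]
ft_force: [-0.6, 0.1, 0.1]
grip_width: 0.254
grasp_force: 0.0
[-0.6155418   0.09424036  0.06980029] [ 0.56695854 -0.04304956  0.20567876] [ -0.2 -48.8  -5.3 -13.5  -0.   -0.1  -0. ]
160 .......##################
161 .......................##
162 .........................
163 ......##..#..............
164 ......##..#######..######
165 #..#..####...............
166 ####...............#.....
167 ####..............#######
168 ####..###....#...########
169 #######...........#######
170 #######...........#######
171 #######...........#######
172 ...####...........#######
173 ...####.............####.
174 ...#####............####.
175 ...#######.........#####.
176 ....######........######.
177 ...#######.......######..
178 ....######.......######..
179 ....#####........######..
180 ....######.......##
[... 326 characters left out ...]
..####....
192 .........................
193 .........................
194 .........................
195 .........................
196 ...............#.........
197 ...............#.........
198 ...............#.........
199 ..............#..........
200 .........................
201 .........................
202 .........................
203 ...............#.........
204 .........................
205 .........................
206 .........................
207 .........................
208 .........................
209 .........................
210 .........................
211 .........................
212 .........................
213 .................#.......
214 .................#.......
```

```bash
for i in 1; do python3 -m crank '[[[191,0,0,0.3,0,0,0],[191,0,0,0,0,0,0]]]'; python3 -m crank '[[[191,0,0,0.3,0,0,0],[191,0,0,0,0,0,0]]]'; python3 -m crank '[[[191,0,0,0.3,0,0,0],[191,0,0,0,0,0,0]]]'; done | grep -E "tcp|ft_"; python3 -c "
from h import *
print(np.mean([sense()['ft_force'] for _ in range(3)],0))"
```

```text
tcp_pos: [0.5672, -0.043, 0.203]
ft_force: [-0.4, -0.2, 0.9]
tcp_pos: [0.5671, -0.0431, 0.2]
ft_force: [-0.3, 0.8, -0.8]
tcp_pos: [0.5671, -0.043, 0.1969]
ft_force: [-0.5, -0.7, 0.0]
[-0.45985264 -0.68486521  0.02711206]
```

```bash
(python3 -m crank '[[[191,-0.15,0,0.3,0,0,0],[191,0,0,0,0,0,0]]]'; python3 -m crank '[[[191,0,0,0.3,0,0,0],[191,0,0,0,0,0,0]]]'; python3 -m crank '[[[191,0,0,0.3,0,0,0],[191,0,0,0,0,0,0]]]')| grep -E "tcp|ft_";python3 -c "
from h import *
im=capture('side');cv2.imwrite('pics/c7.png',cv2.resize(im[160:240,250:350],(750,600),interpolation=2)[:,:,::-1])"
```

```text
tcp_pos: [0.5673, -0.045, 0.1939]
ft_force: [0.4, -0.8, 0.2]
tcp_pos: [0.5673, -0.0446, 0.1909]
ft_force: [-0.3, 0.4, 0.9]
tcp_pos: [0.5673, -0.0445, 0.1879]
ft_force: [0.2, 0.1, -0.3]
```

View pics/c7.png

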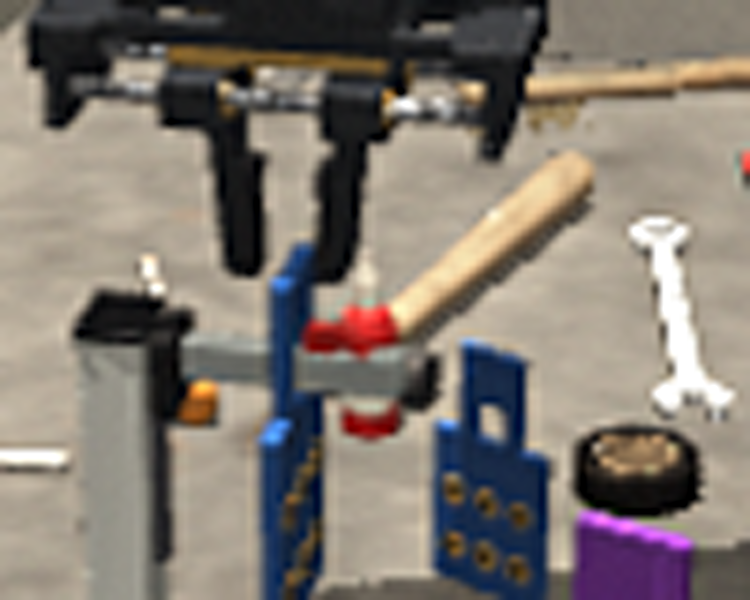

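The tips are at about (240,272) and (335,277), straddling the web (270–312). They are still about 20 mm above the keeper top at (325,320), and I've felt no contact yet. Continuing down.

```bash
(python3 -m crank '[[[191,0,0,0.4,0,0,0],[191,0,0,0,0,0,0]]]'; python3 -m crank '[[[191,0,0,0.4,0,0,0],[191,0,0,0,0,0,0]]]'; python3 -m crank '[[[191,0,0,0.3,0,0,0],[191,0,0,0,0,0,0]]]';python3 -m crank '[[[191,0,0,0.2,0,0,0],[191,0,0,0,0,0,0]]]')| grep -E "tcp|ft_"
```

```text
tcp_pos: [0.5672, -0.0445, 0.1839]
ft_force: [-1.5, -0.7, 0.3]
tcp_pos: [0.5671, -0.0446, 0.1798]
ft_force: [-1.0, 0.2, -0.4]
tcp_pos: [0.5672, -0.0445, 0.1769]
ft_force: [0.4, 0.3, -0.1]
tcp_pos: [0.5673, -0.0446, 0.1751]
ft_force: [1.0, 0.5, -0.3]
```

```bash
python3 -m crank '[[[191,0,0,0.2,0,0,0],[191,0,0,0,0,0,0],[191,0,0,0,0,0,0]]]'| grep -E "tcp|ft_";python3 -m crank '[[[191,0,0,0.2,0,0,0],[191,0,0,0,0,0,0],[191,0,0,0,0,0,0]]]'| grep -E "tcp|ft_"
```

```text
tcp_pos: [0.5675, -0.0445, 0.1733]
ft_force: [0.1, -0.4, -0.6]
tcp_pos: [0.5674, -0.0445, 0.1713]
ft_force: [0.7, -0.0, -0.8]
```

```bash
for k in 1 2 3; do :; done; (python3 -m crank '[[[191,0,0,0.2,0,0,0],[191,0,0,0,0,0,0]]]'; python3 -m crank '[[[191,0,0,0.2,0,0,0],[191,0,0,0,0,0,0]]]';python3 -m crank '[[[191,0,0,0.2,0,0,0],[191,0,0,0,0,0,0]]]') | grep -E "tcp|ft_"; python3 -c "
from h import *
im=capture('side'); np.save('s8.npy',im)
cv2.imwrite('pics/side8.png',im[:,:,::-1])"
```

```text
tcp_pos: [0.5674, -0.0445, 0.1691]
ft_force: [-0.9, -0.2, -0.6]
tcp_pos: [0.5673, -0.0445, 0.1671]
ft_force: [-0.2, -0.2, -0.6]
tcp_pos: [0.5676, -0.0445, 0.1653]
ft_force: [-0.1, 0.1, 1.2]
```

```bash
(python3 -m crank '[[[191,0,0,0.15,0,0,0],[191,0,0,0,0,0,0]]]'; python3 -m crank '[[[191,0,0,0.15,0,0,0],[191,0,0,0,0,0,0]]]') | grep -E "tcp|ft_"; python3 -c "
from h import *
im=capture('side'); 
d=im[185:215,280:305].astype(int)
for r in range(30): print(185+r,''.join('#' if v.max()<55 else 'R' if v[0]>1.8*v[1]  else 'B' if v[2]>1.5*v[0] else '.' for v in d[r]))"
```

```text
tcp_pos: [0.5676, -0.0445, 0.164]
ft_force: [-0.9, 0.8, 2.7]
tcp_pos: [0.5676, -0.0445, 0.1624]
ft_force: [0.0, 0.0, 4.4]
185 ###..........#########...
186 ###..........#########...
187 ###............#####.....
188 ###............####......
189 #####.........####.......
190 #####........#####.......
191 #####.......######.......
192 #####.......######.......
193 #####......B######.......
194 #####....BBB######.......
195 #####....BB.######.......
196 #####...BBB.######.......
197 #####..BBBB.######.......
198 #####.BBBBB.######.......
199 ######BBBBB#######.......
200 #####.BBBBB#######.......
201 #####.BBBBB######RRRRR...
202 #####.BBBBB######RRRRR...
203 #####.BBBBB#####.RRRRRR..
204 .###..BBBB######RRRRRRR..
205 ......BBBBRR###RRRRRRRR..
206 ......BBBBRRRRRRRRRRR....
207 ......BBB..RRRR.RRR......
208 ......BBB................
209 ......BBB................
210 ......BBB................
211 ......BBB................
212 .......BB...............#
213 .......BBBBBB..........##
214 .......BBBBB#.........R..
```

Contact: the front tip is on the keeper and the force is rising. In z the tip is at the reported TCP + 14.5 mm, so I'll use that from here. Pressing on.

```bash
(python3 -m crank '[[[191,0,0,0.2,0,0,0],[191,0,0,0,0,0,0]]]'; python3 -m crank '[[[191,0,0,0.2,0,0,0],[191,0,0,0,0,0,0]]]'; python3 -m crank '[[[191,0,0,0.2,0,0,0],[191,0,0,0,0,0,0]]]') | grep -E "tcp|ft_"
```

```text
tcp_pos: [0.5676, -0.0445, 0.1603]
ft_force: [0.4, 0.3, 3.9]
tcp_pos: [0.5676, -0.0445, 0.1583]
ft_force: [-0.1, 0.1, 4.2]
tcp_pos: [0.5676, -0.0445, 0.1564]
ft_force: [-1.2, -0.2, 5.0]
```

```bash
(python3 -m crank '[[[191,0,0,0.2,0,0,0],[191,0,0,0,0,0,0]]]'; python3 -m crank '[[[191,0,0,0.2,0,0,0],[191,0,0,0,0,0,0]]]') | grep -E "tcp|ft_"
```

```text
tcp_pos: [0.5676, -0.0445, 0.1545]
ft_force: [-1.2, 0.7, 6.1]
tcp_pos: [0.5676, -0.0445, 0.1525]
ft_force: [-1.1, 0.1, 5.9]
```

```bash
(python3 -m crank '[[[191,0,0,0.15,0,0,0],[191,0,0,0,0,0,0]]]'; python3 -m crank '[[[191,0,0,0.1,0,0,0],[191,0,0,0,0,0,0]]]') | grep -E "tcp|ft_"
```

```text
tcp_pos: [0.5677, -0.0444, 0.1512]
ft_force: [-1.8, -0.2, 7.6]
tcp_pos: [0.5676, -0.0445, 0.1504]
ft_force: [-2.3, -1.1, 8.7]
```

```bash
(python3 -m crank '[[[191,0,0,0.1,0,0,0],[191,0,0,0,0,0,0]]]'; python3 -m crank '[[[191,0,0,0,0,0,0],[191,0,0,0,0,0,0]]]') | grep -E "tcp|ft_";  python3 -c "
from h import *
im=capture('side'); cv2.imwrite('pics/side9.png',im[:,:,::-1])
d=im[185:220,280:305].astype(int)
for r in range(35): print(185+r,''.join('#' if v.max()<55 else 'R' if v[0]>1.8*v[1]  else 'B' if v[2]>1.5*v[0] else '.' for v in d[r]))"
```

```text
tcp_pos: [0.5677, -0.0445, 0.1496]
ft_force: [-2.4, -0.4, 9.7]
tcp_pos: [0.5676, -0.0445, 0.1497]
ft_force: [-1.0, -0.2, 10.5]
185 .............#.........#.
186 .#...........########....
187 .##..........#######.....
188 ###..........#######.....
189 ###..........#######.#...
190 ###..........#########...
191 ###...........#######....
192 ###............####......
193 #####.........####.......
194 #####........#####.......
195 #####....BBB######.......
196 #####....BBB######.......
197 #####...BBB#######.......
198 #####...BBB#######.......
199 #####..BBBB.######.......
200 #####.BBBBB.######.......
201 #####.BBB#B.######RRRR...
202 #####.BBBBB.######RRRR...
203 #####.BBBBB######RRRRRR..
204 ######BBBBB######RRRRRR..
205 ######BBBBB######RRRRRR..
206 ######BBBBB######RRRR....
207 #####.BBBB..#####........
208 .###..BBB...R###.........
209 ......BBB...###..........
210 ......BBB................
211 ......BBB................
212 ......BBB...............#
213 ......BBB...............#
214 .......BBBB.B............
215 .......BBBBB#...RRRRRRR..
216 .......BBBBB#...RRRRRRR..
217 ......BBBBBBB...RRRRRRR..
218 ......BBB#BB#............
219 .....BBBB#BB#............
```

The side view and the change in force slope agree that the keeper is flush, at about 10 N. Closing on the web.

```bash
(python3 -m crank '[[[255,0,0,0,0,0,0],[255,0,0,0,0,0,0]]]';python3 -m crank '[[[255,0,0,0,0,0,0],[255,0,0,0,0,0,0]]]'; python3 -m crank '[[[255,0,0,0,0,0,0],[255,0,0,0,0,0,0]]]') | grep -E "tcp|ft_|gr"
```

```text
tcp_pos: [0.5673, -0.0445, 0.1496]
ft_force: [-2.6, -0.3, 10.7]
grip_width: 0.12
grasp_force: 4.9
tcp_pos: [0.5671, -0.0445, 0.1496]
ft_force: [-2.1, -0.1, 10.1]
grip_width: 0.086
grasp_force: 31.9
tcp_pos: [0.5671, -0.0445, 0.1496]
ft_force: [-2.8, -0.4, 10.5]
grip_width: 0.093
grasp_force: 31.9
```

```bash
(python3 -m crank '[[[255,0,-0.3,0,0,0,0],[255,0,-0.3,0,0,0,0]]]';python3 -m crank '[[[255,0,-0.3,0,0,0,0],[255,0,0,0,0,0,0]]]') | grep -E "tcp|ft_|gr"
```

```text
tcp_pos: [0.5668, -0.0445, 0.1509]
ft_force: [8.6, 0.4, 8.1]
grip_width: 0.089
grasp_force: 38.5
tcp_pos: [0.5645, -0.0445, 0.1513]
ft_force: [6.1, -0.1, 8.5]
grip_width: 0.087
grasp_force: 38.1
```

```bash
python3 -m crank '[[[255,0,0,0,0,0,0],[255,0,0,0,0,0,0]]]' | grep -E "tcp|ft_|ori";  python3 -c "
from h import *
s=sense();print(s['joint_positions'].round(3),s['moment'])
im=capture('side'); cv2.imwrite('pics/side10.png',im[:,:,::-1])
d=im[185:220,275:310].astype(int)
for r in range(35): print(185+r,''.join('#' if v.max()<55 else 'R' if v[0]>1.8*v[1]  else 'B' if v[2]>1.5*v[0] else '.' for v in d[r]))"
```

```text
tcp_pos: [0.5645, -0.0445, 0.1511]
orientation: [0.669, 0.743, 0.005, 0.004]
ft_force: [7.0, -0.7, 6.1]
[ 0.281  0.741 -0.481  1.82   0.509  0.692 -0.385] [-0.02987616 -1.43642077  0.03312617]
185 ########....#....####..............
186 .#######...##...#########..........
187 .#######..##.....#######...........
188 .##########......#######........###
189 ...########......#########.........
190 .......####......########..........
191 .......####........####............
192 .......#####......####.............
193 ........######...#####.............
194 .......#######..######.............
195 ........#####.BB######.............
196 ........#####BBB######.............
197 ........#####BBB######.............
198 ........#####BBB######.............
199 ........####BBBB######.............
200 ........####BBB######..............
201 ........####BBB######RRRRRR........
202 ........####BBB######RRRRRR........
203 .........###BBB######RRRRRRR.......
204 #........###BBB######RRRRRRR.......
205 .........###BBB######RRRRRRR.......
206 .........###BBB#####..RRRR.........
207 .........###BBB#####...............
208 ............BBB####.............#..
209 ............BBB................##..
210 ............BBB................##..
211 ............BBB...............###..
212 ............BBB..............####..
213 ............BBB..............####..
214 ..R.........BBBBBB.................
215 RRR.........BBBBB#...RRR.RRR.......
216 ............BBBBB#...RRRRRRR.....BB
217 ............BBB#BB...RRRRRRR.....BB
218 ...........BBBB#B#......R........BB
219 ...........BBBB#BB...............BB
```

```bash
(python3 -m crank '[[[255,0,0,0.1,0,0,0],[255,0,0,0,0,0,0]]]';python3 -m crank '[[[255,0,0,0.1,0,0,0],[255,0,0,0,0,0,0]]]') | grep -E "tcp|ft_|ori"
```

```text
tcp_pos: [0.5645, -0.0445, 0.1501]
orientation: [0.669, 0.743, 0.005, 0.004]
ft_force: [6.6, -0.6, 10.0]
tcp_pos: [0.5645, -0.0445, 0.1493]
orientation: [0.669, 0.743, 0.005, 0.004]
ft_force: [6.4, 0.1, 10.6]
```

```bash
(python3 -m crank '[[[255,0,-0.2,0,0,0,0],[255,0,0,0,0,0,0]]]';python3 -m crank '[[[255,0,-0.2,0,0,0,0],[255,0,0,0,0,0,0]]]') | grep -E "tcp|ft_|ori"
```

```text
tcp_pos: [0.5642, -0.0445, 0.1499]
orientation: [0.669, 0.743, 0.006, 0.005]
ft_force: [9.0, -0.1, 9.6]
tcp_pos: [0.5625, -0.0445, 0.15]
orientation: [0.669, 0.743, 0.007, 0.005]
ft_force: [9.5, 0.0, 8.7]
```

```bash
(python3 -m crank '[[[255,0,-0.2,0.08,0,0,0],[255,0,0,0,0,0,0]]]';python3 -m crank '[[[255,0,-0.2,0,0,0,0],[255,0,0,0,0,0,0]]]') | grep -E "tcp|ft_|ori";  python3 -c "
from h import *
im=capture('side'); cv2.imwrite('pics/c11.png',cv2.resize(im[180:240,260:340],(800,600),interpolation=2)[:,:,::-1])"
```

```text
tcp_pos: [0.5611, -0.0446, 0.1493]
orientation: [0.669, 0.743, 0.007, 0.006]
ft_force: [10.6, 0.3, 10.2]
tcp_pos: [0.5592, -0.0447, 0.1494]
orientation: [0.669, 0.743, 0.007, 0.006]
ft_force: [8.9, 0.6, 10.3]
```

View pics/c11.png

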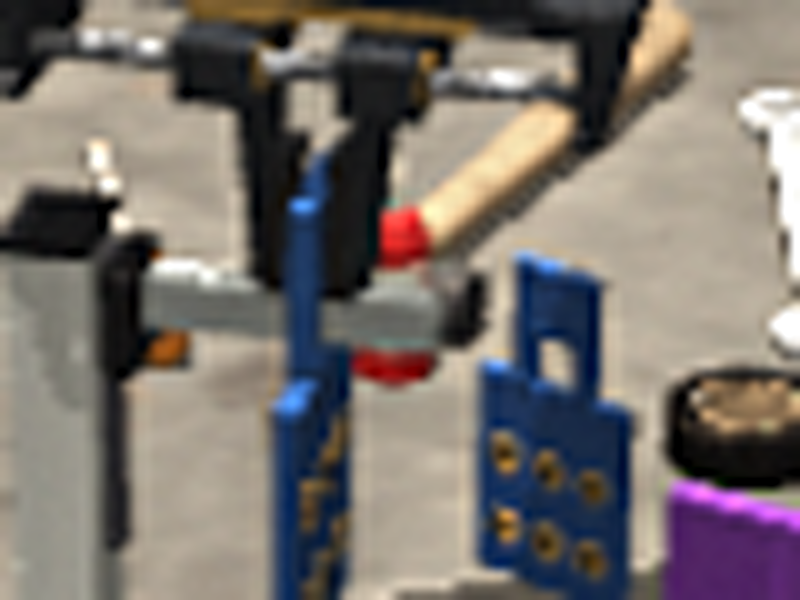

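The picture shows the fingers gripping the web at (310,230), both tips on the peg and the keeper hidden under the front tip. The web is now following the commanded motion at a steady ~9 N of drag. Continuing.

```bash
(python3 -m crank '[[[255,0,-0.25,0,0,0,0],[255,0,-0.25,0,0,0,0]]]';python3 -m crank '[[[255,0,-0.25,0,0,0,0],[255,0,-0.25,0,0,0,0]]]') | grep -E "tcp|ft_|ori"
```

```text
tcp_pos: [0.5545, -0.045, 0.1494]
orientation: [0.669, 0.743, 0.008, 0.006]
ft_force: [10.0, 0.9, 10.1]
tcp_pos: [0.5494, -0.0454, 0.1493]
orientation: [0.669, 0.743, 0.008, 0.006]
ft_force: [9.4, 0.7, 10.0]
```

```bash
(python3 -m crank '[[[255,0,-0.25,0,0,0,0],[255,0,-0.25,0,0,0,0]]]';python3 -m crank '[[[255,0,-0.25,0,0,0,0],[255,0,-0.25,0,0,0,0]]]') | grep -E "tcp|ft_"
```

```text
tcp_pos: [0.5446, -0.0459, 0.1493]
ft_force: [10.6, 0.8, 10.3]
tcp_pos: [0.5399, -0.0464, 0.1494]
ft_force: [10.1, 0.8, 9.4]
```

```bash
(python3 -m crank '[[[255,0,-0.25,0,0,0,0],[255,0,-0.25,0,0,0,0]]]';python3 -m crank '[[[255,0,-0.25,0,0,0,0],[255,0,-0.25,0,0,0,0]]]') | grep -E "tcp|ft_"
```

```text
tcp_pos: [0.5339, -0.0471, 0.1491]
ft_force: [6.1, -0.4, 10.8]
tcp_pos: [0.5275, -0.0478, 0.1487]
ft_force: [7.4, 0.7, 10.2]
```

```bash
(python3 -m crank '[[[255,0,-0.3,0,0,0,0],[255,0,-0.3,0,0,0,0],[255,0,-0.3,0,0,0,0]]]';python3 -m crank '[[[255,0,-0.3,0,0,0,0],[255,0,-0.3,0,0,0,0]]]') | grep -E "tcp|ft_"
```

```text
tcp_pos: [0.5205, -0.0485, 0.149]
ft_force: [10.4, 0.5, 10.2]
tcp_pos: [0.5149, -0.0491, 0.1491]
ft_force: [9.7, 0.1, 9.8]
```

```bash
(python3 -m crank '[[[255,0,-0.3,0,0,0,0],[255,0,-0.3,0,0,0,0],[255,0,-0.3,0,0,0,0]]]';python3 -m crank '[[[255,0,-0.3,0,0,0,0],[255,0,-0.3,0,0,0,0],[255,0,-0.3,0,0,0,0]]]') | grep -E "tcp|ft_|gr"; python3 -c "
from h import *
im=capture('side'); cv2.imwrite('pics/c12.png',cv2.resize(im[170:270,230:330],(600,600),interpolation=2)[:,:,::-1])"
```

```text
tcp_pos: [0.4967, -0.052, 0.1459]
ft_force: [-0.2, 0.4, -3.7]
grip_width: 0.088
grasp_force: 30.0
tcp_pos: [0.4866, -0.053, 0.1454]
ft_force: [0.5, -0.1, -3.4]
grip_width: 0.085
grasp_force: 30.0
```

The template is off the peg and in the fingers; the wrist carries about 3.4 N. Lifting well over the purple decoy and planning the move to the rack.

```bash
python3 -m crank '[[[255,0,-0.3,-0.5,0,0,0],[255,0,0,-1.5,0,0,0],[255,0,0,-2.5,0,0,0],[255,0,0,-2.5,0,0,0],[255,0,0,-2.5,0,0,0],[255,0,0,-2.5,0,0,0],[255,0,0,-2,0,0,0],[255,0,0,0,0,0,0]]]'; python3 -c "
from h import *
print(at('top',T([(385,520)]),.1))
plan([.5391,.1766,.285],.156,14)"
```

```text
time: 13.05
tcp_pos: [0.4871, -0.0526, 0.2899]
orientation: [0.669, 0.743, 0.003, 0.003]
ft_force: [0.5, 0.2, -3.4]
grip_width: 0.086
grasp_force: 30.0
[[0.41399786 0.03159034 0.1       ]]
[1.59, 0.54, 0.04, 0.03, 0.01, -0.21]
[1.59, 0.54, 0.04, 0.03, 0.01, -0.21]
[1.59, 0.55, 0.04, 0.03, 0.01, -0.21]
[1.58, 0.56, 0.04, 0.03, 0.01, -0.21]
[1.58, 0.56, 0.04, 0.03, 0.01, -0.21]
[1.58, 0.57, 0.04, 0.03, 0.01, -0.21]
[1.58, 0.57, 0.04, 0.03, 0.01, -0.21]
[1.58, 0.58, 0.04, 0.03, 0.01, -0.21]
[1.57, 0.59, 0.04, 0.03, 0.01, -0.21]
[1.57, 0.59, 0.04, 0.03, 0.01, -0.21]
[1.57, 0.6, 0.04, 0.03, 0.01, -0.21]
[1.57, 0.6, 0.04, 0.03, 0.01, -0.21]
[1.56, 0.61, 0.04, 0.03, 0.01, -0.21]
[1.56, 0.62, 0.03, 0.03, 0.01, -0.21]
```

View pics/c12.png

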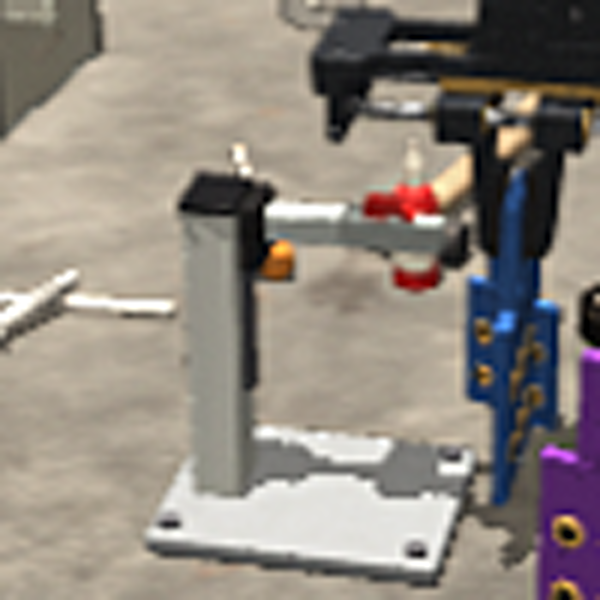

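The picture shows the template hanging upright in the fingers, clear of the peg's end, with the red keeper up again. That was the last of the ten views, so from here I'll use numbers only. Moving above the rack.

```bash
python3 -m crank '[[[255,1.59,0.54,0.04,0.03,0.01,-0.21],[255,1.59,0.54,0.04,0.03,0.01,-0.21],[255,1.59,0.55,0.04,0.03,0.01,-0.21],[255,1.58,0.56,0.04,0.03,0.01,-0.21],[255,1.58,0.56,0.04,0.03,0.01,-0.21],[255,1.58,0.57,0.04,0.03,0.01,-0.21],[255,1.58,0.57,0.04,0.03,0.01,-0.21]]]' >/dev/null; python3 -m crank '[[[255,1.58,0.58,0.04,0.03,0.01,-0.21],[255,1.57,0.59,0.04,0.03,0.01,-0.21],[255,1.57,0.59,0.04,0.03,0.01,-0.21],[255,1.57,0.6,0.04,0.03,0.01,-0.21],[255,1.57,0.6,0.04,0.03,0.01,-0.21],[255,1.56,0.61,0.04,0.03,0.01,-0.21],[255,1.56,0.62,0.03,0.03,0.01,-0.21],[255,0,0,0,0,0,0]]]';python3 -c "
from h import *
plan([.5391,.1766,.215],.156,3)"
```

```text
time: 14.3
tcp_pos: [0.5362, 0.1804, 0.2794]
orientation: [0.648, 0.762, -0.001, -0.005]
ft_force: [0.2, 1.2, -3.4]
grip_width: 0.088
grasp_force: 30.0
[-0.15, 0.09, 2.15, -0.15, -0.12, 0.09]
[-0.15, 0.09, 2.15, -0.15, -0.12, 0.09]
[-0.15, 0.08, 2.15, -0.15, -0.12, 0.09]
```

```bash
python3 -m crank '[[[255,-0.15,0.09,2.15,-0.15,-0.12,0.09],[255,-0.15,0.09,2.15,-0.15,-0.12,0.09],[255,-0.15,0.08,2.15,-0.15,-0.12,0.09],[255,0,0,0,0,0,0],[255,0,0,0,0,0,0]]]';python3 - <<'E'
from h import *
np.set_printoptions(precision=1,suppress=True)
s=sense();p=s['tcp_pos'];A=R.from_quat(s['orientation'])
plan([.5391,.1766,.165],.156,2)
im=capture('side'); cv2.imwrite('pics/side13.png',im[:,:,::-1])
# predicted template corners if tip = TCPz+.0145 and web edge at the tip
b=np.array([0,0,-.0145+.12])
for n,l in(("bl",[.04,0,0]),("br",[-.04,0,0]),("tl",[.022,0,-.155]),("tr",[-.022,0,-.155]),("sl",[.04,0,-.099])): print(n,proj('side',[p+A.apply(b+l)]))
w=[.5391,.1766]; c,q=np.cos(.156),np.sin(.156)
print("lips",proj('side',[[w[0]-q*y+c*x,w[1]+c*y+q*x,.047] for y in(-.044,.044) for x in(-.011,.011)]))
d=im[195:300,255:300].astype(int)
for r in range(0,105): print(195+r,''.join('#' if v.max()<55 else 'B' if v[2]>1.5*v[0] else '+' if v.min()>150 else '.' for v in d[r]))
E
```

```text
time: 14.72
tcp_pos: [0.5386, 0.1709, 0.2147]
orientation: [0.652, 0.758, -0.003, 0.001]
ft_force: [0.0, 0.4, -2.8]
grip_width: 0.086
grasp_force: 30.0
[0.29, 0.07, 2.48, -0.1, 0.14, -0.15]
[0.29, 0.07, 2.49, -0.1, 0.14, -0.15]
bl [[268.9 272.3]]
br [[275.3 255.1]]
tl [[268.3 212.6]]
tr [[272.2 204.5]]
sl [[267.5 237.4]]
lips [[279.  275.5]
 [271.  274.8]
 [272.5 295.5]
 [263.9 294.6]]
195 #######...........##..........#...........+++
196 #######...........#########...++++++++++++...
197 #######......###.##########...++++++++++.+...
198 ########..##...++.#########..................
199 ############......##########...............##
200 #############################.++.....++++..++
201 .....########################.+++..++++++....
202 ++++..######################.++++++..........
203 ++++..##########..#######...++++..+..........
204 ++++.###########.########+++++++++...........
205 ++++..###################+++++++++++.........
206 ++++...#########BB#######.+++++++++++++.....+
207 +++++..########BB########........+++.......++
208 +++++..########BB########....................
209 ++++++.
[... 3838 characters left out ...]

286 ..........+.....##.......#...................
287 .....+..#.++....##.......#...................
288 ..........+.....#........#...................
289 .........++....##.......##...................
290 .........+.....##....++.#....................
291 .....+++++.....#.....+..#....................
292 ...+++++++....##....++.##....................
293 ..+++++++.....##...+++.#......+..+...........
294 ..+++++++.....#..++++..#....+++++............
295 .++++++++....##....++.##...++++++++..........
296 .+++++++.....##.++.++.#....++++++++..........
297 +++++++.....###.++++..#....++++++++..........
298 ++++++............++.##...++++++++...........
299 +++++++....++++++..+.##..+++++++++...........
```

The template's lower near corner is at pixel (269.5,272.5); the touch-corrected model predicts (268.9,272.3), so the hand–template relation is confirmed. Approaching the lips.

```bash
python3 -m crank '[[[255,0.29,0.07,1.9,-0.1,0.14,-0.15],[255,0.29,0.07,1.9,-0.1,0.14,-0.15],[255,0,0,0.4,0,0,0],[255,0,0,0,0,0,0],[255,0,0,0,0,0,0],[255,0,0,0,0,0,0]]]';python3 - <<'E'
from h import *
np.set_printoptions(precision=1,suppress=True)
plan([.5391,.1766,.16],.156,1)
s=sense();p=s['tcp_pos'];A=R.from_quat(s['orientation'])
b=np.array([0,0,-.0145+.12])
for n,l in(("bl",[.04,0,0]),("br",[-.04,0,0]),("sl",[.04,0,-.099])): print(n,proj('side',[p+A.apply(b+l)]))
im=capture('side')[270:315,250:295].astype(int)
for r in range(45): print(270+r,''.join('B' if v[2]>1.5*v[0] else str(min(9,v.mean().astype(int)//26)) for v in im[r]))
E
```

```text
time: 15.27
tcp_pos: [0.5415, 0.1783, 0.1755]
orientation: [0.65, 0.76, 0.003, 0.001]
ft_force: [0.5, 0.1, -3.6]
grip_width: 0.088
grasp_force: 30.0
[-0.14, -0.27, 1.55, 0.38, -0.1, -0.02]
bl [[266.8 286.9]]
br [[273.2 269.1]]
sl [[265.8 252.9]]
270 5565555556666664BBBBB22BB56666666666666666666
271 5555555555555664BBBBB21B356666666666666666666
272 5555555555555564BBBBB22B566666677666666666665
273 6655555555555564BBB222BB566666556666666666666
274 5655555555566554BBB331B3665566534566666677433
275 5555555555555554BBB32BB3666665334666666433222
276 4445555555555564BBB22BB2345543344566643333333
277 3345555544445564BBB22BB3444432335533322333333
278 4444444444555554BBB22B33333333323322222333333
279 4444554444444444BBBBB222222223422322222333333
280 4444555444444444BBBBB222222233642333333332333
281 4443122211111344BBBBB322222233322333323233332
282 4444322222122233BBBB2222222234212333333323333
283 4443122222233663BBBB2222222234312333333333333
284 4532222222236886BBBB3212222333213332233233333
285 4542222222335675BBB22212222332113444444434333
286 4312222222355554BBB22122222585123444444444322
287 
[... 695 characters left out ...]

301 656667777786332357897323321336877777786356666
302 768956777776323222222234311336777777785566666
303 676897777776423222232233212336777777774566666
304 676985556776423323332233212336777777774566665
305 556764434776423333332233213346777777854666665
306 667775336776423223332233223368766677845666665
307 666777887776423223332233223368755567745666655
308 667777777776322223332233233467644357755666666
309 678777777777533223222222233687764368545556577
310 667777777778765555434433345677778878446655566
311 434456667777778888767865678777777777446654566
312 643322222223456667777778888877777776456677766
313 665544444443322222223456666777777785566666666
314 666667766766654444443322222223345664566666666
```

```bash
python3 -m crank '[[[255,-0.14,-0.27,0.8,0.38,-0.1,0],[255,0,0,0,0,0,0],[255,0,0,0,0,0,0],[255,0,0,0,0,0,0]]]';python3 - <<'E'
from h import *
np.set_printoptions(precision=2,suppress=True)
plan([.5391,.1766,.16],.156,1)
w=[.5391,.1766]; c,q=np.cos(.156),np.sin(.156)
print(proj('side',[[w[0]-q*y,w[1]+c*y,z] for y,z in((.044,.047),(.047,.038),(.05,.038),(-.044,.047))]))
print((proj('top',[[w[0]-q*y,w[1]+c*y,.008] for y in(-.044,0,.044)])-[165,175])*4.444)
E
```

```text
time: 15.65
tcp_pos: [0.538, 0.1761, 0.166]
orientation: [0.65, 0.76, -0.001, -0.001]
ft_force: [0.2, 0.6, -3.1]
grip_width: 0.085
grasp_force: 30.0
[0.04, 0.12, 0.6, -0.16, 0.04, -0.0]
[[268.19 295.07]
 [268.05 298.67]
 [267.8  299.4 ]
 [274.99 275.14]]
[[237.66 288.05]
 [162.48 294.94]
 [ 87.06 301.86]]
```

```bash
python3 - <<'E'
from h import *
np.set_printoptions(precision=1,suppress=True)
im=cv2.imread("pics/top0.png"); g=cv2.cvtColor(im,6)
print(g[226:262,192:212:3].T)
w=[.5391,.1766]; c,q=np.cos(.156),np.sin(.156)
for x,z in((.045,.008),(.0065,.008),(.0065,.038),(.011,.047),(-.0065,.038),(-.011,.047),(-.045,.008)):
  print(x,z,proj('top',[[w[0]+c*x,w[1]+q*x,z]]))
# top view now: is the rack visible?
n=capture('top'); print(cv2.cvtColor(n,7)[226:262,175:225:5].T)
E
```

```text
[[226 226 226 226 226 221 181 134 102 115 113  98  60 115 202 225 193 117
  113 147 152  62  96 132 204 229 230 230 230 230 230 231 227  87 142 139]
 [226 226 226 226 226 220 186 194 115 114 104  59  64 101 146 222 166 128
  153 141 101  69 115 145 230 230 230 230 230 231 231 229 206  94 149 153]
 [226 226 226 226 223 195 157 167 115 114 103  49  70 147 228 219 130 131
  163 134  62  79 115 146 230 230 230 231 231 231 231 225 150 110 150 152]
 [226 226 226 227 220 165 112 103 114 115 114  59  85 148 226 205 117 123
  164 148  59  90 134 203 230 230 230 231 231 231 233 228 101 146 145 142]
 [227 227 227 227 221 187 180 116 114 107  76  60  91 150 223 167 120 131
  143 119  64 103 116 148 231 230 230 231 231 232 232 221 102 141 140 137]
 [227 227 227 227 220 172 168 115 114 104  55  68 146 229 222 155 129 158
  138  83  75 116 149 230 231 231 232 232 232 232 227 178  85 134 136 133]
 [227 227 227 222 186 153 151 114 117 123  55  76 150 229 218 118 135 174
  133  52  86 116 150 231 231 231 232 232 232 233 227 116 132 130 129 129]]
0.045 0.008 [[200.6 224.4]]
0.0065 0.008 [[201.4 238.9]]
[... 936 characters left out ...]
 114 114 114 115 116 116 116
  117 117 116 116 116 117 116 116 116 117 118 118 118 118 117 104  84  92]
 [114 114 114 114 114 114 114 114 114 114 114 115 114 114 114 115 115 116
  116 117 117 116 116 116 117 116 117 117 117 117 116 112  87  91  97 101]
 [114 114 114 114 115 114 114 114 114 114 114 115 115 115 115 115 116 115
  116 115 116 116 116 116 117 117 117 117 116 113  91  92  97 101 105 109]
 [115 114 114 113 114 114 114 114 114 114 114 114 114 114 114 115 116 115
  115 115 116 116 115 115 115 115 116 112  91  91  97 101 106 108 112 114]
 [111 111 111 112 112 113 113 112 113 112 112 112 113 113 112 113 113 113
  113 113 114 114 114 115 115 110  91  91  97 100 105 108 111 115 117 119]]
```

The rack edges in the first top picture agree with the fit to within about 1 mm, so I'm nudging +0.6 mm in x. Descending now.

```bash
python3 -m crank '[[[255,0.04,0.17,0.4,-0.16,0,0],[255,0,0,0.4,0,0,0],[255,0,0,0,0,0,0],[255,0,0,0,0,0,0]]]' | grep -E "tcp|ft|ori"; (python3 -m crank '[[[255,0,0,0.4,0,0,0],[255,0,0,0.4,0,0,0],[255,0,0,0,0,0,0]]]';python3 -m crank '[[[255,0,0,0.3,0,0,0],[255,0,0,0,0,0,0]]]')| grep -E "tcp|ft|ori"
```

```text
tcp_pos: [0.5394, 0.1766, 0.1576]
orientation: [0.65, 0.76, -0.001, 0.0]
ft_force: [-0.0, 0.7, -3.0]
tcp_pos: [0.5392, 0.1764, 0.1492]
orientation: [0.65, 0.76, -0.001, 0.0]
ft_force: [0.4, -0.3, -4.0]
tcp_pos: [0.5394, 0.1766, 0.1465]
orientation: [0.65, 0.76, -0.0, 0.0]
ft_force: [-0.0, 0.7, -2.4]
```

```bash
(python3 -m crank '[[[255,0,0,0.3,0,0,0],[255,0,0,0.2,0,0,0],[255,0,0,0,0,0,0]]]';python3 -m crank '[[[255,0,0,0.3,0,0,0],[255,0,0,0.2,0,0,0],[255,0,0,0,0,0,0]]]')| grep -E "tcp|ft|ori"
```

```text
tcp_pos: [0.5394, 0.1766, 0.1416]
orientation: [0.65, 0.76, -0.0, 0.0]
ft_force: [0.7, 0.7, -3.3]
tcp_pos: [0.5394, 0.1766, 0.1366]
orientation: [0.65, 0.76, -0.001, 0.0]
ft_force: [-0.6, 0.4, -3.2]
```

```bash
(python3 -m crank '[[[255,0,0,0.3,0,0,0],[255,0,0,0.3,0,0,0],[255,0,0,0,0,0,0]]]';python3 -m crank '[[[255,0,0,0.3,0,0,0],[255,0,0,0.3,0,0,0],[255,0,0,0,0,0,0]]]')| grep -E "tcp|ft|ori"
```

```text
tcp_pos: [0.5393, 0.1765, 0.1304]
orientation: [0.65, 0.76, -0.001, 0.0]
ft_force: [-0.2, -0.0, -3.1]
tcp_pos: [0.5393, 0.1765, 0.1244]
orientation: [0.65, 0.76, -0.001, 0.0]
ft_force: [-0.1, 0.1, -2.1]
```

Bottom edge is about 19 mm above the bench, inside the walls with no side load. On to the floor.

```bash
(python3 -m crank '[[[255,0,0,0.3,0,0,0],[255,0,0,0.3,0,0,0],[255,0,0,0,0,0,0]]]';python3 -m crank '[[[255,0,0,0.2,0,0,0],[255,0,0,0,0,0,0]]]';python3 -m crank '[[[255,0,0,0.15,0,0,0],[255,0,0,0,0,0,0]]]')| grep -E "tcp|ft|ori"
```

```text
tcp_pos: [0.5393, 0.1765, 0.1184]
orientation: [0.65, 0.76, -0.001, 0.0]
ft_force: [0.3, 0.1, -2.6]
tcp_pos: [0.5396, 0.1767, 0.1167]
orientation: [0.65, 0.76, -0.0, 0.0]
ft_force: [0.3, 0.1, -3.2]
tcp_pos: [0.5396, 0.1768, 0.1154]
orientation: [0.65, 0.76, -0.0, 0.0]
ft_force: [0.6, -0.4, -2.9]
```

```bash
(python3 -m crank '[[[255,0,0,0.15,0,0,0],[255,0,0,0,0,0,0]]]';python3 -m crank '[[[255,0,0,0.15,0,0,0],[255,0,0,0,0,0,0]]]';python3 -m crank '[[[255,0,0,0.1,0,0,0],[255,0,0,0,0,0,0]]]')| grep -E "tcp|ft|ori"
```

```text
tcp_pos: [0.5403, 0.177, 0.1145]
orientation: [0.65, 0.76, 0.0, 0.001]
ft_force: [0.2, 0.0, -0.4]
tcp_pos: [0.5412, 0.1771, 0.1144]
orientation: [0.65, 0.76, 0.001, 0.001]
ft_force: [-0.3, -1.2, 10.1]
tcp_pos: [0.5416, 0.1772, 0.1144]
orientation: [0.65, 0.76, 0.002, 0.002]
ft_force: [-1.6, -2.6, 17.7]
```

The template reached the floor at the predicted height. Easing off, releasing and withdrawing upward.

```bash
python3 -m crank '[[[255,0,0,-0.25,0,0,0],[255,0,0,0,0,0,0],[190,0,0,0,0,0,0],[190,0,0,0,0,0,0],[190,0,0,0,0,0,0],[190,0,0,0,0,0,0],[190,0,0,0,0,0,0]]]'; python3 -m crank '[[[190,0,0,-0.3,0,0,0],[190,0,0,-1,0,0,0],[190,0,0,-2,0,0,0],[190,0,0,-3,0,0,0],[190,0,0,-3,0,0,0],[190,0,0,-3,0,0,0],[190,0,0,0,0,0,0],[190,0,0,0,0,0,0]]]';python3 - <<'E'
from h import *
np.set_printoptions(precision=1,suppress=True)
w=[.5391,.1766]; c,q=np.cos(.156),np.sin(.156)
print("web corners pred",proj('side',[[w[0]-q*y,w[1]+c*y,z] for y,z in((.022,.163),(-.022,.163),(.04,.107),(-.04,.107))]))
im=capture('side')[225:300,250:290].astype(int)
for r in range(75): print(225+r,''.join('B' if v[2]>1.5*v[0] else '.' for v in im[r]))
E
```

```text
time: 19.12
tcp_pos: [0.5397, 0.1768, 0.1139]
orientation: [0.65, 0.76, -0.0, 0.0]
ft_force: [0.6, -0.3, 0.6]
grip_width: 0.255
grasp_force: 0.0
time: 19.78
tcp_pos: [0.5407, 0.1775, 0.2395]
orientation: [0.65, 0.76, 0.002, 0.001]
ft_force: [-0.5, -0.1, -0.4]
grip_width: 0.255
grasp_force: 0.0
web corners pred [[268.7 251. ]
 [272.3 241.9]
 [267.8 274.4]
 [274.2 257. ]]
225 ........................................
226 ........................................
227 ........................................
228 ........................................
229 ........................................
230 ........................................
231 ........................................
232 ........................................
233 ........................................
234 ........................................
235 ........................................
236 ........................................
237 ........................................
238 ........................................
239 ........................................
240 ........................................
241 ...
[... 1947 characters left out ...]
..BBB...B................
285 ..................BB..BB................
286 .................BBB...B................
287 ..................BBB.B.................
288 .................BBBBBB.................
289 ..................BBBB..................
290 ..................BBBB..................
291 ..................BBBBB.................
292 ..................BBB...................
293 ..................BBB...................
294 ..................BBB...................
295 ..................BBB...................
296 ..................BBB...................
297 .................BBBB...................
298 ...................B....................
299 ........................................
```

The web and shoulder corners sit where a fully seated, upright template should be, and the gripper is clear. Handing in.

```bash
python3 -c "
from cell import *
print(finish_job())"
```

```text
the job is handed in; nothing more can be done
None
```

The job is handed in at about 20 s. The template is off the peg and stands upright in the rack slot, fully home by the floor contact height and the last side picture. It is released, the keeper is up again and the arm is clear. I never moved near the bystanders but took no final check of them, and `finish_job()` returned no verdict.

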